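# Click the cell cartridge into the detector module and keep it pressed

## Task

Slide the dust shutter of the white detector module on the bench fully open to its end stop, then put the grey cell cartridge (the one with the flat tab) into the uncovered bay and press it straight down until its catches click. Keep pressing so that its flange stays down against the module, and finish like that, still pressing: do not let go. Press firmly but do not ram it, and leave the other things on the bench where they are.

Things in the scene. Friction and masses are not known exactly. Their poses are not given: they have to be found in the camera images.
- dock: the detector module: a low white housing fixed to the bench, 130 (x) x 190 (y) x 60 mm high (deck), origin at the centre of its underside, z up, dark front facing its -x. In its deck, 45 mm from the centre towards -y, is the bay. Two rails 3 mm high run along y at x = +-41 mm and guide the shutter.
- bay_mouth (a point): centre of the bay's rectangular mouth, at deck level (60 mm above the bench); axes as the module's. The bay is 53 (x) by 43 mm (y) inside. A round sprung steel catch nose sticks out about 4 mm from each of its two x walls, its centre 12 mm below the deck; the floor is a sprung seat.
- shutter (a joint): dust shutter sliding on the deck along the module's +y: 0 = bay fully covered, 0.075 = fully open against its end stop; starts between 0 and 0.02, slides against about 2 N and stays where it is left. Part open, it blocks the bay.
- shutter_grip (a point): centre of the shutter's upright grey grip, a block 24 (module x) x 14 (module y) x 30 mm high on the shutter plate, this point 15 mm above the plate and 78 mm above the bench; it moves with the shutter and is right above the bay's centre at joint value 0.
- cartridge_tab (a point): centre of the grip tab of the loose grey cell cartridge, which starts upright on the bench. Axes are the cartridge's: tab 14 (x) x 34 (y) x 30 mm high. This point is 48 mm above the cartridge's underside. Below the tab is a flange 62 (x) x 52 (y) x 6 mm: its top 15 mm, its underside 21 mm below this point. Under it the foot, 27 mm deep.
- cartridge: the same cartridge, about 120 g, origin at the centre of its underside, z up. Its foot measures 50 (x, over a rounded rib along each x side, near the bottom) by 40 mm (y). It fits the bay with its x along the module's x, either way round (half a turn makes no difference), with 1.5 mm clearance all round and rounded lead-in edges.
- seat: sprung brass plate in the bay, origin at its top centre. Pushing the cartridge down, its ribs meet the catches with the flange 16 mm above the deck; after a push of 11 to 15 N the force drops sharply and it clicks in. The seat then lifts it: free, the flange sits some 4 mm above the deck. Pressed on (2 N per mm, 12 N in all) the flange meets the deck.
- plug: round grey blanking plug with a round knob, 60 mm across, 50 mm high, a bystander (not the cartridge); origin at the centre of its underside, or of its length
- vial: small amber jar with a black cap, 44 mm across, 75 mm high, a bystander; origin at the centre of its underside, or of its length
- beaker: glass beaker, 70 mm across, 90 mm high, a bystander; origin at the centre of its underside, or of its length
- jar: glass jar with a blue cap, 60 mm across, 85 mm high, a bystander; origin at the centre of its underside, or of its length
- driver: screwdriver, 170 mm long, lying, a bystander; origin at the centre of its underside, or of its length
- tipbox: clear plastic tip box, 85 x 120 x 55 mm, a bystander; origin at the centre of its underside, or of its length
Not all that is in view belongs to the job. What is shaped like the cartridge but pink is not meant. Leave any blue or purple look-alike of the dock alone.

How it is judged:
On the way, in this order (a step that is already met when the one before it is completed fails the run):
1. the shutter is slid fully open (value of joint shutter above 0.07 m), for 0.2 s.
2. the cartridge is in the bay, upright, pressed past its catches (x of cartridge_tab in the frame of bay_mouth between -0.004 and 0.004 m and y of cartridge_tab in the frame of bay_mouth between -0.004 and 0.004 m and angle between cartridge's own z axis and vertical below 0.08 rad and z of cartridge_tab in the frame of bay_mouth below 0.0265 m), for 0.2 s.
At the end, for the whole second after the job is handed in: The shutter is within 5 mm of its open stop; the cartridge is upright in the bay (within 4 mm and 0.08 rad), clicked past the catches with its flange no more than 3 mm above the deck, at rest, and the gripper still presses on it so that it bears on the sprung seat with more than 7 N (value of joint shutter above 0.07 m and x of cartridge_tab in the frame of bay_mouth between -0.004 and 0.004 m and y of cartridge_tab in the frame of bay_mouth between -0.004 and 0.004 m and angle between cartridge's own z axis and vertical below 0.08 rad and z of cartridge_tab in the frame of bay_mouth below 0.024 m and contact force between cartridge and seat above 7 N and contact force between the fingers and cartridge above 3 N and linear speed of cartridge below 0.02 m/s); the arm keeps its last pose, push and grip.
It fails at once if the cartridge is rammed into the module with more than 70 N (contact force between cartridge and dock above 70 N).
It fails at once if another thing on the bench is moved by more than 20 mm (distance of any of plug, vial, beaker, jar, driver, tipbox from where it was at the start of the episode above 0.02 m).
It also fails if it takes over 72 s, if anything falls off the work surface, if the arm or the gripper's body presses on something with over 40 N, if the wrist force passes 120 N, or if a joint passes its speed limit or range.

## Robot

A 6-joint arm with a two-finger parallel gripper is mounted at the origin on the work surface. World frame = base frame: x ahead of the robot, y to its left, z up, the work surface at z = 0. Lengths are in m, angles in rad, forces in N, time in s.
With the tool pointing down it reaches from about 0.35 to 0.775 m from the base axis. Payload 7.3 kg.
Tool frame: the origin (TCP) lies on the mounting face of the last link; the fingertips stand 178 mm ahead of it and the grasp point (between the pads) lies 159 mm ahead of it (robot.tcp_to_tips is the distance from the TCP to the fingertips, in m); z points along the fingers, y is the direction in which the jaws open and shut (so a half turn about z gives the same grasp; the last joint's range is limited). The gripper opens to 92 mm and grips with 3 to 60 N. Pads are 19 mm wide; open, the fingers measure 130 mm over their backs; the gripper's body (75 mm by 190 mm) begins 47 mm behind the grasp point.
Start: joints at [-1.31, 0.342, 1.524, -0, 1.275, -0.146], TCP at [0.208, -0.482, 0.405] pointing down, gripper open.
Joint ranges: [-2.53, 2.53], [-0.77, 2.02], [0.04, 2.7], [-1, 4.14], [0.28, 2.66], [-3.11, 3.11]. Speed limits (rad/s): [2.57, 2.57, 3.14, 3.14, 3.14, 3.14].

## Interface

Orientations are given as [roll, pitch, yaw] about the fixed x, y, z axes, in that order (R = Rz(yaw) Ry(pitch) Rx(roll)).
In Python, from cell import robot, viewer gives the robot as it stands.
- The arm moves only by the shell command python3 -m creep 'ROWS' [OPENING] [FORCE]. ROWS is JSON, a list that holds one entry, the list of rows, each a list of 6 numbers: the shift along the world's x, y, z in mm, then the turn, a rotation vector about the world's x, y, z in degrees. A call has 1 to 5 rows; each row shifts and turns the pose as measured when the row begins; what a row does not reach is not made up. A row lasts 1/12 s, in which the tool goes at most 41.7 mm and 7.16 degrees, less where a joint would pass 70% of its speed; a pose out of reach is approached as far as the arm can. A call with a gripper value outside its range is refused whole. OPENING is the closure, from -1 (fully open) to 1 (shut), set as the call begins (- or left out, the last holds). The fingers move at their own pace and stop on an object; FORCE is the grip in N (left out, the last holds). Time passes only in rows, so rows that do not move let the fingers close. It gives the time, the measured TCP pose, the force and the opening at its end, in the units of the state.
- robot.observe(): the state, without advancing time (a new reading comes with each control period).
- viewer.read_camera(name): name is "scene" or "side" or "wrist"; returns the picture (420x560x3 uint8, blue, green, red); there is no depth.
- viewer.camera_model(name): a dict with "fx", "fy", "cx", "cy" (pixels), "pose" (4x4, takes a point from camera to world coordinates); the wrist camera has in their place "mount" (4x4, takes a point from camera to tool coordinates, whose origin is the TCP and whose axes are the flange's). Camera axes: x right, y up, looking along -z (the intrinsics and any distortion apply to the point x, -y, -z); pixel columns grow to the right and rows downward; lengths in m; the calibration is good to about 2 mm. A picture is of the moment at which its call begins: read the wrist's pose just before it. camera_model takes no time and is no camera call.
- robot.hand_in(): hands the job in, once; it reports no verdict.
The state is a dict: "time": time; "qpos": joint angles; "qvel": joint speeds; "joint_efforts": joint torques, N m; "tool_pos": TCP position; "tool_rot": TCP orientation; "contact_force": force on the tool from outside, world axes, zero at the start; "torque": the same for the moment, N m; "opening": finger opening in m.
Only numpy, scipy, OpenCV 4.12 (cv2) and the standard library are available. Lean on these libraries where they do the work, as an engineer would, in place of code of your own. Each camera call takes 0.05 s, during which the arm holds its last target. There are 200 camera calls.

## Working session

There is one attempt and no reset: what is moved stays moved. The work goes in short steps, Python scripts to look and compute and a shell command to move; the robot and the scene stay as the last step left them, time stands still between calls to the robot, and variables do not carry over. Pictures are saved under pics/ and viewed, about 8 in all and at most 12, crops included, and the job is handed in when it is done.

```bash
ls; mkdir -p pics; cat > h.py <<'E'
import numpy as np, cv2, json
from scipy.spatial.transform import Rotation as R
from cell import robot, viewer
def tool():
    s=robot.observe(); T=np.eye(4); T[:3,:3]=R.from_euler('xyz',s['tool_rot']).as_matrix(); T[:3,3]=s['tool_pos']; return s,T
def snap(name,fn):
    s,T=tool(); im=viewer.read_camera(name); m=viewer.camera_model(name)
    P=np.array(m['pose']) if 'pose' in m else T@np.array(m['mount'])
    cv2.imwrite('pics/'+fn+'.png',im)
    d={k:(np.array(m[k]).tolist()) for k in m if k not in('pose','mount')}; d['P']=P.tolist(); json.dump(d,open('pics/'+fn+'.json','w')); return im
def ray2plane(fn,u,v,z):
    d=json.load(open('pics/'+fn+'.json')); P=np.array(d['P'])
    K=np.array([[d['fx'],0,d['cx']],[0,d['fy'],d['cy']],[0,0,1.]])
    dist=np.array(d.get('distortion',d.get('dist',np.zeros(5))),float)
    x,y=cv2.undistortPoints(np.array([[[u,v]]],float),K,dist)[0,0]
    r=P[:3,:3]@np.array([x,-y,-1]); o=P[:3,3]; return o+r*(z-o[2])/r[2]
E
python3 - <<'E'
from h import *
a=snap('scene','s0');b=snap('side','d0');c=snap('wrist','w0')
for n in('scene','side','wrist'): 
    m=viewer.camera_model(n); print(n,{k:np.round(v,3).tolist() if not isinstance(v,str) else v for k,v in m.items()})
print(robot.observe())
E
```

```text
pics
scene {'fx': 412.663, 'fy': 412.663, 'cx': 279.618, 'cy': 203.406, 'pose': [[0.584, -0.509, 0.632, 1.281], [0.812, 0.374, -0.448, -0.551], [-0.008, 0.775, 0.632, 0.868], [0.0, 0.0, 0.0, 1.0]]}
side {'fx': 474.867, 'fy': 474.867, 'cx': 281.605, 'cy': 211.323, 'pose': [[-0.985, 0.124, -0.122, 0.372], [-0.174, -0.676, 0.716, 0.883], [0.006, 0.726, 0.687, 0.9], [0.0, 0.0, 0.0, 1.0]]}
wrist {'fx': 352.767, 'fy': 352.767, 'cx': 281.312, 'cy': 208.169, 'mount': [[0.001, 0.951, 0.31, 0.083], [1.0, -0.001, -0.001, 0.001], [-0.0, 0.31, -0.951, 0.019], [0.0, 0.0, 0.0, 1.0]]}
{'time': 0.15, 'qpos': array([-1.30999173e+00,  3.42593736e-01,  1.52478853e+00, -1.09646294e-06,
        1.27542113e+00, -1.46036546e-01]), 'qvel': array([ 0.00047562, -0.00213223, -0.0037328 ,  0.00048584, -0.0011974 ,
        0.00054891]), 'joint_efforts': array([ 1.26422052e-03, -4.31470299e+01, -2.44353122e+01,  7.19074253e-02,
        5.38829877e-02, -8.39477070e-05]), 'tool_pos': array([ 0.20772588, -0.48205334,  0.40419153]), 'tool_rot': array([-3.14039465e+00, -1.75147172e-04,  4.06841353e-01]), 'contact_force': array([-0.50960619, -0.09535296,  0.88352674]), 'torque': array([-0.04938867, -0.05568349, -0.03483407]), 'opening': 0.09192318970408771}
```

View pics/s0.png

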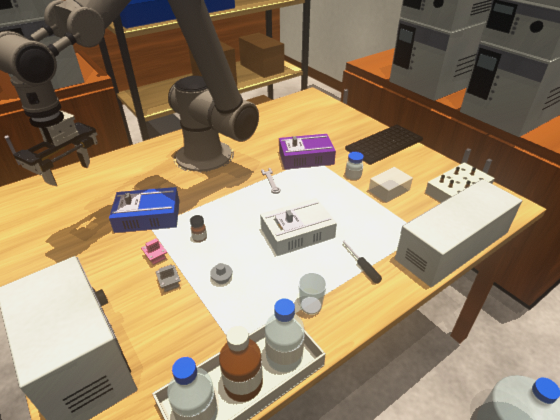

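View pics/d0.png

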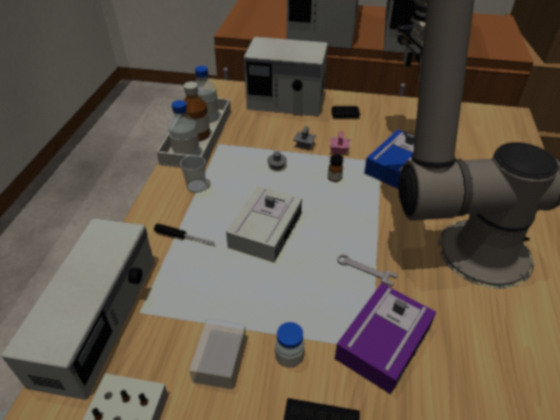

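The scene view shows the white dock near (298,227), the grey cartridge near (168,276), the pink decoy at (153,250), the plug at (221,272) and the vial at (198,228). Enlarged crops of both views come next.

```bash
python3 - <<'E'
import cv2,numpy as np
def c(f,x,y,w,h): return cv2.resize(cv2.imread(f'pics/{f}.png')[y:y+h,x:x+w],(400,300),interpolation=cv2.INTER_CUBIC)
# scale 4 : 100x75
a=c('s0',250,190,100,75);b=c('d0',215,180,100,75);d=c('s0',130,235,100,75);e=c('d0',270,105,100,75)
cv2.imwrite('pics/c1.png',np.vstack([np.hstack([a,b]),np.hstack([d,e])]))
E
```

```text
(no output)
```

View pics/c1.png

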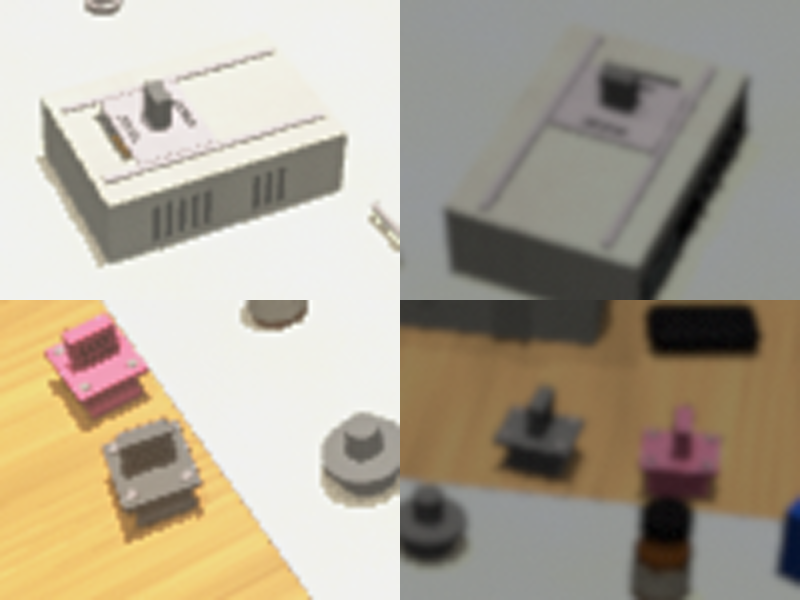

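```bash
python3 - <<'E'
from h import *
np.set_printoptions(precision=4,suppress=True)
def f(n,l,z):
    for u,v in l: print(n,u,v,ray2plane(n,u,v,z)[:2])
f('s0',[(260.5,215),(276.75,241.25),(336.25,225)],.06)
f('d0',[(227,231.75),(274.5,246.25),(302,198.75),(258.75,186.25)],.06)
print('grip');f('s0',[(288.75,212)],.093);f('d0',[(269.5,197.5)],.093)
print('flange');f('s0',[(161.75,288),(180.5,281.75),(175.75,265),(157,271.25)],.033)
f('d0',[(294.25,139.5),(311.25,141.75),(315.5,138),(298.75,134.5)],.033)
print('tab');f('s0',[(159.5,262),(173,258)],.063);f('d0',[(305.75,127.5)],.063)
E
```

```text
s0 260.5 215 [ 0.4843 -0.056 ]
s0 276.75 241.25 [ 0.6042 -0.0815]
s0 336.25 225 [0.6516 0.0969]
d0 227 231.75 [0.6409 0.1047]
d0 274.5 246.25 [0.5172 0.1311]
d0 302 198.75 [ 0.4769 -0.0488]
d0 258.75 186.25 [ 0.6001 -0.0781]
grip
s0 288.75 212 [ 0.5542 -0.0028]
d0 269.5 197.5 [ 0.555 -0.002]
flange
s0 161.75 288 [ 0.5463 -0.4027]
s0 180.5 281.75 [ 0.5557 -0.3549]
s0 175.75 265 [ 0.4944 -0.34  ]
s0 157 271.25 [ 0.4854 -0.3901]
d0 294.25 139.5 [ 0.5446 -0.3521]
d0 311.25 141.75 [ 0.4901 -0.3498]
d0 315.5 138 [ 0.4795 -0.3726]
d0 298.75 134.5 [ 0.5347 -0.3822]
tab
s0 159.5 262 [ 0.4875 -0.3778]
s0 173 258 [ 0.4952 -0.3429]
d0 305.75 127.5 [ 0.5131 -0.3807]
```

The dock centre is about (0.562, 0.024), yaw −12.5°, with the grip at (0.555, −0.002), so the joint is near 0.018. The cartridge is about (0.520, −0.372), yaw about −12°. I'll move over the grip next.

```bash
python3 -m creep '[[[24,32,0,0,0,4],[24,32,0,0,0,4],[24,32,0,0,0,4],[24,32,0,0,0,4],[24,32,0,0,0,4]]]' -0.2 40
python3 -m creep '[[[24,32,0,0,0,4],[24,32,0,0,0,4],[24,32,0,0,0,4],[24,32,0,0,0,4],[24,32,0,0,0,4]]]'
python3 -m creep '[[[24,32,0,0,0,4],[24,32,0,0,0,4],[24,32,0,0,0,4],[24,32,0,0,0,4],[24,32,0,0,0,4]]]'
```

```text
time: 0.57
tool_pos: [0.3264, -0.3218, 0.4018]
tool_rot: [-3.139, 0.002, 0.756]
contact_force: [0.7, -0.7, 0.0]
opening: 0.0631
time: 0.98
tool_pos: [0.4493, -0.1531, 0.4015]
tool_rot: [-3.139, 0.001, 1.122]
contact_force: [1.2, -0.3, -0.8]
opening: 0.0553
time: 1.4
tool_pos: [0.5719, 0.0155, 0.4009]
tool_rot: [-3.138, 0.002, 1.49]
contact_force: [0.5, -1.2, -0.5]
opening: 0.055
```

```bash
python3 -m creep '[[[-9,-9,-30,0,0,-4],[-8,-9,-30,0,0,-3.8],[0,0,-10,0,0,0],[0,0,0,0,0,0]]]'
python3 - <<'E'
from h import *
im=snap('wrist','w1'); cv2.imwrite('pics/w1b.png',cv2.resize(im,(800,600),interpolation=cv2.INTER_CUBIC))
s,T=tool();print(s['tool_pos'],s['tool_rot'])
E
```

```text
time: 1.73
tool_pos: [0.5593, 0.007, 0.3288]
tool_rot: [3.138, -0.001, 1.365]
contact_force: [0.5, -0.2, -0.4]
opening: 0.0556
[0.55931584 0.00684279 0.32957312] [ 3.13784055e+00 -5.96956398e-04  1.36511034e+00]
```

View pics/w1b.png

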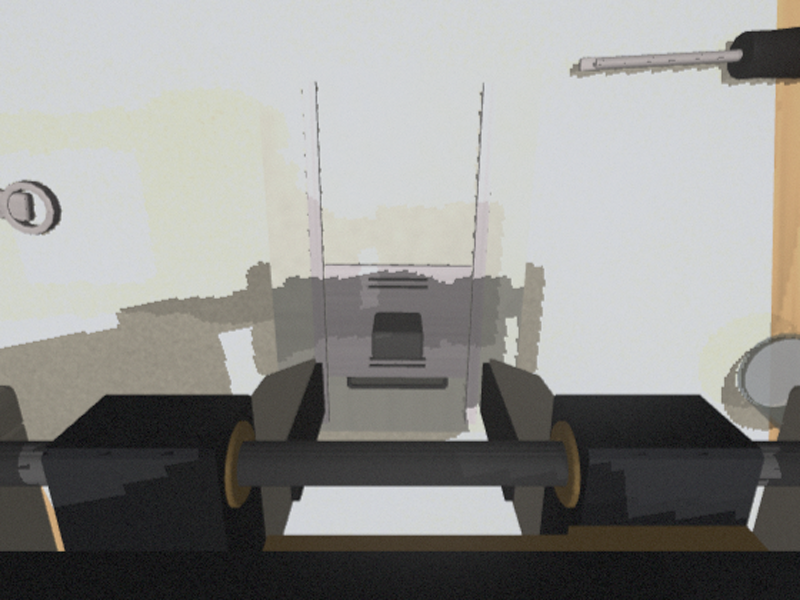

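```bash
python3 - <<'E'
from h import *
np.set_printoptions(precision=4,suppress=True)
for n,u,v,z in [('grip-yL',372,360,.093),('grip-yR',423,360,.093),('+ybaseL',376,312,.063),('+ybaseR',421,312,.063),('railLtop',316,85,.063),('railLbot',328,420,.063),('railRtop',484,85,.063),('railRbot',467,420,.063)]:
    print(n,ray2plane('w1',u*.7,v*.7,z)[:2])
E
```

```text
grip-yL [ 0.5419 -0.008 ]
grip-yR [ 0.5654 -0.013 ]
+ybaseL [0.5453 0.0048]
+ybaseR [ 0.5682 -0.    ]
railLtop [0.5426 0.1166]
railLbot [ 0.5051 -0.0522]
railRtop [0.617  0.1012]
railRbot [ 0.581  -0.0681]
```

The wrist view shows the grip's dark block at (372–423, 312–360) and the rails on both sides. The grip centre comes out at (0.5552, −0.0041), yaw −12.3°, and the sizes fit. Now I'll grasp it.

```bash
python3 -m creep '[[[-4,-11,-25,0,0,-0.5],[0,0,-30,0,0,0],[0,0,-22,0,0,0],[0,0,-6,0,0,0]]]'
python3 -m creep '[[[0,0,0,0,0,0],[0,0,0,0,0,0],[0,0,0,0,0,0],[0,0,0,0,0,0]]]' 1 25
```

```text
time: 2.12
tool_pos: [0.5573, -0.0053, 0.2503]
tool_rot: [3.125, -0.002, 1.357]
contact_force: [-0.5, -0.2, -0.9]
opening: 0.0549
time: 2.45
tool_pos: [0.5574, -0.0055, 0.2528]
tool_rot: [3.128, -0.002, 1.357]
contact_force: [-11.1, 2.8, -4.7]
opening: 0.0332
```

```bash
python3 -m creep '[[[0,0,0,0,0,0],[-2,1,0,0,0,0],[0,0,-4,0,0,0.0],[0,0,-5,0,0,0]]]' -0.2
python3 -m creep '[[[0,0,0,0,0,0],[0,0,0,0,0,0],[0,0,0,0,0,0],[0,0,0,0,0,0],[0,0,0,0,0,0]]]' 1 25
```

```text
time: 2.78
tool_pos: [0.5565, -0.0043, 0.2482]
tool_rot: [3.119, -0.002, 1.357]
contact_force: [1.0, -0.2, 0.2]
opening: 0.0531
time: 3.2
tool_pos: [0.5545, -0.0038, 0.2471]
tool_rot: [3.128, -0.002, 1.357]
contact_force: [-15.3, 4.1, 10.3]
opening: 0.0262
```

```bash
python3 -m creep '[[[0,0,0,0,0,0],[0,0,0,0,0,0],[0,0,0,0,0,0]]]'
```

```text
time: 3.45
tool_pos: [0.5536, -0.0036, 0.247]
tool_rot: [3.131, -0.002, 1.358]
contact_force: [-0.3, 0.1, -0.3]
opening: 0.0237
```

```bash
python3 -m creep '[[[2,9.5,0,0,0,0],[2.2,10,0,0,0,0],[2.2,10,0,0,0,0],[2.2,10,0,0,0,0]]]'
python3 -m creep '[[[2.2,10,0,0,0,0],[1.7,8,0,0,0,0],[1.1,5,0,0,0,0],[1.1,5,0,0,0,0]]]'
```

```text
time: 3.78
tool_pos: [0.5626, 0.0368, 0.247]
tool_rot: [3.132, 0.001, 1.355]
contact_force: [-0.9, -2.0, 0.6]
opening: 0.0236
time: 4.12
tool_pos: [0.5686, 0.0628, 0.2467]
tool_rot: [3.134, 0.022, 1.363]
contact_force: [-6.8, -29.0, 4.3]
opening: 0.0241
```

```bash
python3 -m creep '[[[0,0,0,0,0,0],[0,0,0,0,0,0]]]'
python3 -m creep '[[[0,0,0,0,0,0],[0,0,0,0,0,0],[0,0,0,0,0,0]]]' -0.3
python3 -m creep '[[[0,0,15,0,0,0],[0,0,30,0,0,0],[-6,-26,30,0,0,0],[-9,-38,10,0,0,0],[0,0,0,0,0,0]]]'
python3 - <<'E'
from h import *
im=snap('wrist','w2'); cv2.imwrite('pics/w2b.png',cv2.resize(im,(800,600),interpolation=cv2.INTER_CUBIC))
s,T=tool();print(s['tool_pos'],s['tool_rot'])
E
```

```text
time: 4.28
tool_pos: [0.5688, 0.0629, 0.2466]
tool_rot: [3.135, 0.025, 1.363]
contact_force: [-0.9, -3.2, 1.0]
opening: 0.0238
time: 4.53
tool_pos: [0.5695, 0.0653, 0.2467]
tool_rot: [3.133, 0.022, 1.364]
contact_force: [-0.4, 0.3, -0.6]
opening: 0.0392
time: 4.95
tool_pos: [0.5542, 0.0044, 0.3332]
tool_rot: [3.134, 0.02, 1.371]
contact_force: [1.0, 0.4, 0.8]
opening: 0.0597
[0.55458219 0.00643535 0.33285243] [3.13336699 0.01752965 1.3706129 ]
```

View pics/w2b.png

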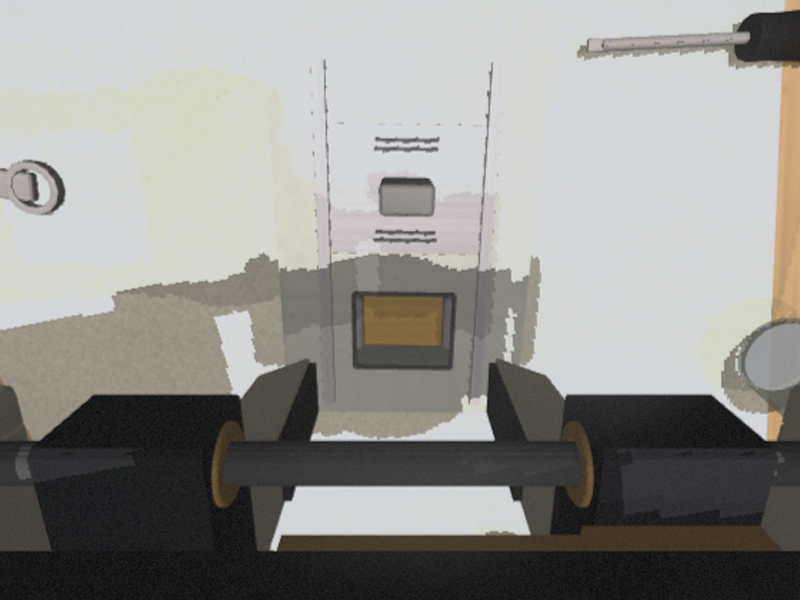

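```bash
python3 - <<'E'
from h import *
np.set_printoptions(precision=4,suppress=True)
b=[ray2plane('w2',u*.7,v*.7,.06)[:2] for u,v in [(352.5,291.5),(456.5,291.5),(453.5,368.5),(352.5,368.5)]]
b=np.array(b);print(b,b.mean(0),np.linalg.norm(np.roll(b,-1,0)-b,axis=1))
x=(b[1]+b[2]-b[0]-b[3]);y=b[0]+b[1]-b[2]-b[3];print(np.degrees(np.arctan2(x[1],x[0])),np.degrees(np.arctan2(-y[0],y[1])))
g=np.array([ray2plane('w2',u*.7,v*.7,.093)[:2] for u,v in [(379,185),(434,185),(434,216),(379,216)]])
print(g,g.mean(0),np.linalg.norm(np.roll(g,-1,0)-g,axis=1),np.linalg.norm(g.mean(0)-b.mean(0)))
E
```

```text
[[ 0.5297  0.0076]
 [ 0.5834 -0.0033]
 [ 0.5744 -0.0477]
 [ 0.5193 -0.0364]] [ 0.5517 -0.0199] [0.0549 0.0453 0.0562 0.0452]
-11.580208290761748 -12.348948678430366
[[0.557  0.0623]
 [0.58   0.0576]
 [0.5777 0.0445]
 [0.5542 0.0493]] [0.5672 0.0534] [0.0235 0.0133 0.024  0.0133] 0.07498290852451424
```

The shutter is fully open: the grip is 75.0 mm from the bay centre. Bay (352–457, 291–369) is at (0.5517, −0.0199), yaw −12.2°. On to the cartridge.

```bash
python3 -m creep '[[[-4,-38,5,1,-0.2,-0.7],[-4,-39,0,0,0,0],[-4,-39,0,0,0,0],[-4,-39,0,0,0,0],[-4,-39,0,0,0,0]]]' -0.2
python3 -m creep '[[[-4,-39,0,0,0,0],[-4,-39,0,0,0,0],[-4,-39,0,0,0,0],[-4,-39,0,0,0,0],[-2,-20,0,0,0,0]]]'
python3 -m creep '[[[0,0,-8,0,0,0],[0,0,0,0,0,0]]]'
python3 - <<'E'
from h import *
im=snap('wrist','w3'); cv2.imwrite('pics/w3b.png',cv2.resize(im,(800,600),interpolation=cv2.INTER_CUBIC))
s,T=tool();print(s['tool_pos'],s['tool_rot'],s['contact_force'])
E
```

```text
time: 5.42
tool_pos: [0.5355, -0.1819, 0.3368]
tool_rot: [3.132, -0.008, 1.372]
contact_force: [1.4, 0.2, 1.0]
opening: 0.0551
time: 5.83
tool_pos: [0.5183, -0.3639, 0.333]
tool_rot: [3.132, -0.012, 1.374]
contact_force: [-0.0, 0.4, 0.7]
opening: 0.0552
time: 6.0
tool_pos: [0.5183, -0.3674, 0.3222]
tool_rot: [3.132, -0.013, 1.37]
contact_force: [0.1, 0.2, -0.4]
opening: 0.0551
[ 0.51849793 -0.36707544  0.32307698] [ 3.13122544 -0.01227646  1.37029324] [-1.73147863 -0.64712711 -0.24471156]
```

View pics/w3b.png

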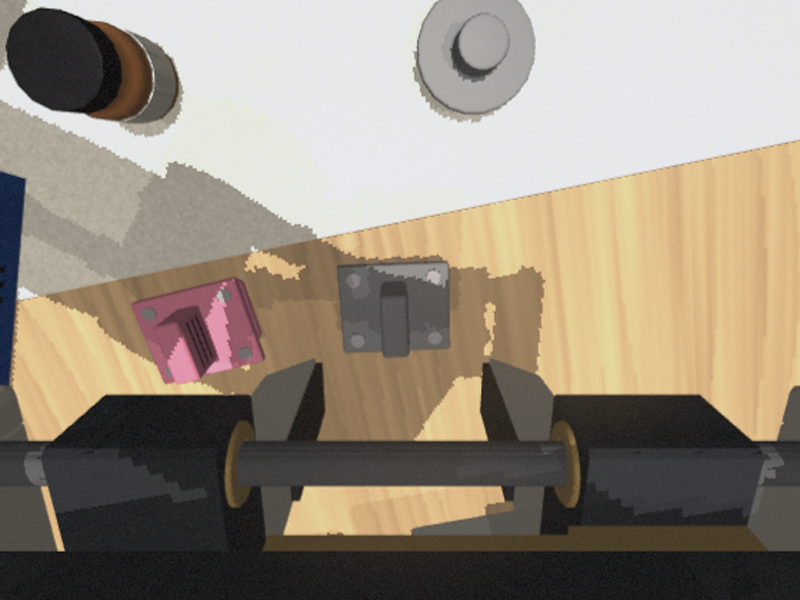

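```bash
python3 - <<'E'
from h import *
np.set_printoptions(precision=4,suppress=True)
b=np.array([ray2plane('w3',u*.7,v*.7,.033)[:2] for u,v in [(338,265),(449,262),(450,350),(344,353)]])
print(b,b.mean(0),np.linalg.norm(np.roll(b,-1,0)-b,axis=1))
x=(b[1]+b[2]-b[0]-b[3]);y=b[0]+b[1]-b[2]-b[3];print(np.degrees(np.arctan2(x[1],x[0])),np.degrees(np.arctan2(-y[0],y[1])))
g=np.array([ray2plane('w3',u*.7,v*.7,.063)[:2] for u,v in [(380.5,296),(408,296),(409.5,357),(382.5,357)]])
print(g,g.mean(0),np.linalg.norm(np.roll(g,-1,0)-g,axis=1))
x=(g[1]+g[2]-g[0]-g[3]);y=g[0]+g[1]-g[2]-g[3];print(np.degrees(np.arctan2(x[1],x[0])),np.degrees(np.arctan2(-y[0],y[1])))
E
```

```text
[[ 0.4892 -0.3434]
 [ 0.5495 -0.354 ]
 [ 0.5411 -0.4059]
 [ 0.4802 -0.3952]] [ 0.515  -0.3746] [0.0612 0.0526 0.0618 0.0526]
-10.002425268991864 -9.55638959515182
[[ 0.5113 -0.3567]
 [ 0.5247 -0.3595]
 [ 0.519  -0.3922]
 [ 0.5053 -0.3893]] [ 0.5151 -0.3744] [0.0138 0.0332 0.014  0.0332]
-11.697808151960297 -10.17945597259123
```

```bash
python3 -m creep '[[[-3.5,-7.5,-20,-0.6,0.7,1.5],[0,0,-30,0,0,0],[0,0,-30,0,0,0],[0,0,-18,0,0,0],[0,0,0,0,0,0]]]'
python3 - <<'E'
from h import *
s,T=tool();print(s['tool_pos'],s['tool_rot'], (T@[0,0,.159,1])[:3])
E
```

```text
time: 6.47
tool_pos: [0.5192, -0.3653, 0.2237]
tool_rot: [3.137, 0.0, 1.407]
contact_force: [-0.2, 0.8, 0.0]
opening: 0.0554
[ 0.51915404 -0.36530069  0.22371083] [3.13707434e+00 2.18695426e-04 1.40665538e+00] [ 0.51985711 -0.36545239  0.06471245]
```

```bash
python3 -m creep '[[[-4.8,-9,0,0,0.2,-0.6],[0,0,-6,0,0,0],[0,0,-2,0,0,0],[0,0,0,0,0,0]]]'
python3 - <<'E'
from h import *
s,T=tool();print(s['tool_pos'],s['tool_rot'], (T@[0,0,.159,1])[:3])
E
```

```text
time: 6.8
tool_pos: [0.5165, -0.3716, 0.2181]
tool_rot: [3.139, 0.001, 1.4]
contact_force: [-0.7, -0.5, 0.9]
opening: 0.0552
[ 0.51653852 -0.37158449  0.21808729] [3.13858141e+00 1.39769632e-03 1.40008005e+00] [ 0.5169726  -0.37188483  0.05908816]
```

```bash
python3 -m creep '[[[-2.5,-3.5,-3,0,0,0],[0,0,-3,0,0,0],[0,0,0,0,0,0]]]'
python3 - <<'E'
from h import *
s,T=tool();print(s['tool_pos'],s['tool_rot'], (T@[0,0,.159,1])[:3],s['contact_force'])
E
```

```text
time: 7.05
tool_pos: [0.5144, -0.3758, 0.2144]
tool_rot: [3.134, 0.004, 1.4]
contact_force: [-0.1, -0.0, -0.2]
opening: 0.0551
[ 0.51441041 -0.3757839   0.21438694] [3.13434505 0.00398383 1.40007211] [ 0.5154384  -0.37660388  0.05539238] [-0.05088565 -0.03347488 -0.16541607]
```

```bash
python3 -m creep '[[[0,1.5,-1,0,0,0],[0,0,0,0,0,0],[0,0,0,0,0,0],[0,0,0,0,0,0],[0,0,0,0,0,0]]]' 1 45
python3 -m creep '[[[0,0,0,0,0,0],[0,0,0,0,0,0],[0,0,0,0,0,0],[0,0,0,0,0,0],[0,0,0,0,0,0]]]'
```

```text
time: 7.47
tool_pos: [0.5144, -0.3745, 0.2141]
tool_rot: [3.133, 0.005, 1.399]
contact_force: [-0.6, 0.2, 0.6]
opening: 0.0265
time: 7.88
tool_pos: [0.5144, -0.3746, 0.2142]
tool_rot: [3.133, 0.005, 1.4]
contact_force: [-0.2, -0.7, 0.4]
opening: 0.0136
```

```bash
python3 -m creep '[[[0,0,20,0,0,0],[0,0,35,0,0,0],[0,0,35,0,0,0],[0,5,35,0,0,0],[2,20,10,0,0,-0.5]]]'
python3 -m creep '[[[3,30,0,0,0,-0.5],[4,36,0,0,0,-0.4],[4,36,0,0,0,0],[4,36,0,0,0,0],[4,36,0,0,0,0]]]'
python3 -m creep '[[[4,36,0,0,0,-0.5],[4,36,0,0,0,0],[4,30,0,0,0,0],[2,20,0,0,0,0],[0,0,0,0,0,0]]]'
python3 - <<'E'
from h import *
s,T=tool();print(s['tool_pos'],s['tool_rot'],s['opening'])
E
```

```text
time: 8.3
tool_pos: [0.5138, -0.3501, 0.347]
tool_rot: [-3.138, -0.002, 1.388]
contact_force: [-0.3, -0.4, -1.4]
opening: 0.0133
time: 8.72
tool_pos: [0.5315, -0.1744, 0.3515]
tool_rot: [3.137, 0.003, 1.362]
contact_force: [0.9, 0.2, -1.7]
opening: 0.0136
time: 9.13
tool_pos: [0.5442, -0.0398, 0.3509]
tool_rot: [3.14, 0.0, 1.358]
contact_force: [-0.6, -0.4, -2.8]
opening: 0.0137
[ 0.5441926  -0.03982725  0.35088222] [3.13965737e+00 3.21777826e-05 1.35773499e+00] 0.013651385217938688
```

```bash
python3 -m creep '[[[6,17,-15,0,0,0],[1,3,-25,0,0,0],[0,0,-15,0,0,0],[0,0,0,0,0,0],[0,0,0,0,0,0]]]'
python3 - <<'E'
from h import *
im=snap('wrist','w4');snap('side','d4');snap('scene','s4')
s,T=tool();print(s['tool_pos'],s['tool_rot'],s['opening'])
a=cv2.resize(im[150:360,140:420],(800,600),interpolation=cv2.INTER_CUBIC)
cv2.imwrite('pics/w4b.png',a)
E
```

```text
time: 9.55
tool_pos: [0.5512, -0.0179, 0.2947]
tool_rot: [3.138, 0.001, 1.362]
contact_force: [-0.5, -0.4, -1.5]
opening: 0.014
[ 0.55146154 -0.0181768   0.29586896] [3.13545738e+00 7.01752422e-04 1.36122029e+00] 0.01411282203334155
```

View pics/w4b.png

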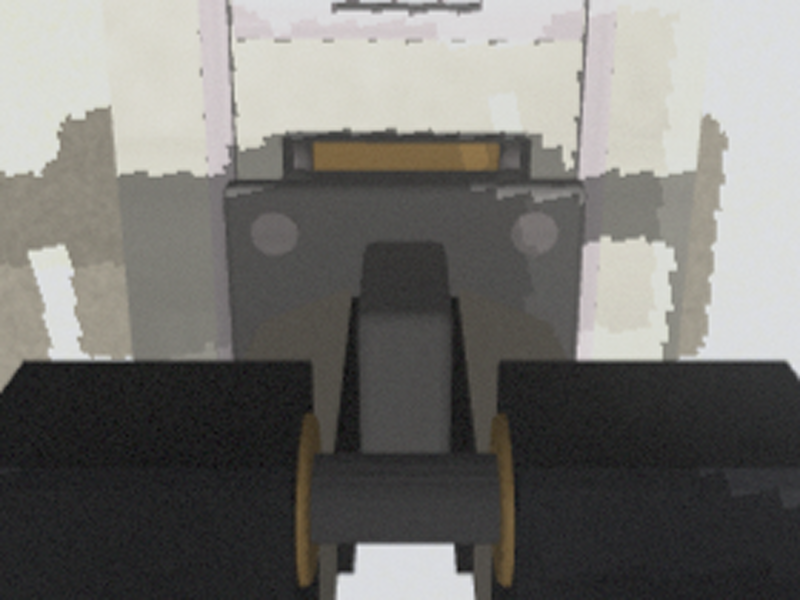

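```bash
python3 - <<'E'
from h import *
np.set_printoptions(precision=4,suppress=True)
p=lambda x,y,z: ray2plane('w4',140+.35*x,150+.35*y,z)[:2]
z=.2955-.1812
f1,f2=p(228,194,z),p(585,190,z); b1,b2=p(284,137,.06),p(531,137,.06)
th=np.radians(-12.2);X=np.array([np.cos(th),np.sin(th)]);Y=np.array([-X[1],X[0]])
print(f1,f2,np.linalg.norm(f2-f1),'bay',b1,b2,np.linalg.norm(b2-b1))
fc=(f1+f2)/2-.026*Y; bc=(b1+b2)/2-.0215*Y
print('yaws',*[np.degrees(np.arctan2(*(d)[::-1])) for d in (f2-f1,b2-b1)])
print('cart',fc,'bay',bc); 
for q in (bc,np.array([.5517,-.0199])): print('dxy',(q-fc)*1e3,'in dock axes',(q-fc)@X*1e3,(q-fc)@Y*1e3)
E
```

```text
[0.5272 0.0133] [0.5865 0.0014] 0.060467909994290914 bay [0.5293 0.0067] [ 0.583  -0.0047] 0.05496449839884456
yaws -11.314488961216721 -11.983193829240209
cart [ 0.5514 -0.0181] bay [ 0.5516 -0.02  ]
dxy [ 0.2088 -1.8997] in dock axes 0.6054935415044803 -1.8126599468392184
dxy [ 0.3009 -1.8097] in dock axes 0.6765352709875861 -1.7052740695780388
```

```bash
python3 -m creep '[[[0.4,-2.2,0,0,0,-0.4],[0,0,0,0,0,0],[0,0,-8,0,0,0],[0,0,-3,0,0,0],[0,0,0,0,0,0]]]'
python3 - <<'E'
from h import *
s,T=tool();print(s['tool_pos'],s['tool_rot'],s['opening'])
E
```

```text
time: 10.12
tool_pos: [0.5526, -0.0221, 0.2874]
tool_rot: [3.129, 0.001, 1.351]
contact_force: [-0.2, 0.5, -0.6]
opening: 0.0135
[ 0.55259596 -0.02212728  0.28742467] [3.12866737e+00 6.07430818e-04 1.35147424e+00] 0.013492945539707077
```

```bash
python3 -m creep '[[[-1,2,0,0.1,0.45,0.3],[0,0,0,0,0,0],[0,0,0,0,0,0]]]'
python3 - <<'E'
from h import *
s,T=tool();print(s['tool_pos'],s['tool_rot'],s['opening'])
E
```

```text
time: 10.37
tool_pos: [0.5514, -0.0199, 0.287]
tool_rot: [3.139, 0.001, 1.357]
contact_force: [0.8, 0.0, -1.0]
opening: 0.0138
[ 0.55137252 -0.01994949  0.28701153] [3.13854439e+00 6.14566410e-04 1.35723098e+00] 0.013828088139982642
```

Aligned. Next I'll lower it into the mouth in small steps.

```bash
python3 -m creep '[[[0,0,-5,0,0,0],[0,0,-5,0,0,0],[0,0,-5,0,0,0],[0,0,0,0,0,0]]]'
python3 - <<'E'
from h import *
s,T=tool();print(s['tool_pos'],s['tool_rot'],s['contact_force'],s['opening'])
E
```

```text
time: 10.7
tool_pos: [0.5514, -0.0197, 0.2707]
tool_rot: [3.138, 0.001, 1.358]
contact_force: [0.4, -0.0, -1.4]
opening: 0.0138
[ 0.5513509  -0.01968461  0.27070004] [3.13805121e+00 5.81793059e-04 1.35766810e+00] [ 3.84205171e-01 -5.61838309e-04 -1.41331411e+00] 0.013797249328393478
```

```bash
python3 -m creep '[[[0,0,-4,0,0,0],[0,0,-3,0,0,0],[0,0,0,0,0,0]]]'
python3 -m creep '[[[0,0,-2,0,0,0],[0,0,-2,0,0,0]]]'
```

```text
time: 10.95
tool_pos: [0.5515, -0.0197, 0.2629]
tool_rot: [3.138, 0.001, 1.358]
contact_force: [-0.9, 0.8, 3.4]
opening: 0.0139
time: 11.12
tool_pos: [0.5519, -0.0198, 0.2613]
tool_rot: [3.135, 0.001, 1.358]
contact_force: [-5.9, 1.5, 12.9]
opening: 0.0137
```

```bash
python3 -m creep '[[[0,0,-2,0,0,0],[0,0,-2,0,0,0]]]'
python3 -m creep '[[[0,0,-2,0,0,0],[0,0,-2,0,0,0]]]'
```

```text
time: 11.28
tool_pos: [0.5516, -0.0197, 0.2602]
tool_rot: [3.134, 0.001, 1.358]
contact_force: [-4.5, 0.1, 11.5]
opening: 0.0137
time: 11.45
tool_pos: [0.5512, -0.0195, 0.2588]
tool_rot: [3.133, 0.001, 1.358]
contact_force: [-3.0, 0.2, 7.3]
opening: 0.0136
```

```bash
python3 -m creep '[[[0,0,-3,0,0,0],[0,0,-3,0,0,0],[0,0,-2,0,0,0]]]'
python3 -m creep '[[[0,0,-3,0,0,0],[0,0,-3,0,0,0]]]'
```

```text
time: 11.7
tool_pos: [0.5505, -0.0193, 0.2517]
tool_rot: [3.134, 0.001, 1.358]
contact_force: [0.4, -0.1, -3.4]
opening: 0.0135
time: 11.87
tool_pos: [0.5506, -0.0192, 0.2469]
tool_rot: [3.133, 0.001, 1.358]
contact_force: [-16.1, 1.9, 46.3]
opening: 0.0135
```

```bash
python3 -m creep '[[[0,0,0,0,0,0]]]'
python3 -m creep '[[[0,0,0,0,0,0],[0,0,0,0,0,0]]]'
```

```text
time: 11.95
tool_pos: [0.5505, -0.0192, 0.2479]
tool_rot: [3.133, 0.001, 1.358]
contact_force: [-5.2, 0.8, 8.9]
opening: 0.0136
time: 12.12
tool_pos: [0.5504, -0.0191, 0.2493]
tool_rot: [3.133, 0.001, 1.359]
contact_force: [-2.6, -0.3, 5.7]
opening: 0.0137
```

```bash
python3 -m creep '[[[0,0,-2.5,0,0,0]]]'
python3 -m creep '[[[0.3,-0.3,-1,0,0,0]]]'
```

```text
time: 12.2
tool_pos: [0.5504, -0.0191, 0.2477]
tool_rot: [3.132, 0.001, 1.359]
contact_force: [-3.3, 0.2, 8.4]
opening: 0.0138
time: 12.28
tool_pos: [0.5506, -0.0193, 0.2473]
tool_rot: [3.132, 0.001, 1.359]
contact_force: [-3.8, 1.6, 9.2]
opening: 0.0137
```

```bash
python3 -m creep '[[[0,0,-1.8,0,0,0]]]'
python3 - <<'E'
from h import *
im=snap('side','d5');im2=snap('scene','s5');snap('wrist','w5')
for i in range(4):
    viewer.read_camera('side'); s=robot.observe(); print(s['time'],s['tool_pos'],s['tool_rot'],s['contact_force'],s['opening'])
a=cv2.resize(im[160:265,210:350],(400,300),interpolation=3);b=cv2.resize(im2[180:285,240:380],(400,300),interpolation=3)
w=cv2.imread('pics/w5.png'); c=cv2.resize(w,(400,300),interpolation=3); d=cv2.resize(w[150:360,140:420],(400,300),interpolation=3)
cv2.imwrite('pics/c5.png',np.vstack([np.hstack([a,b]),np.hstack([c,d])]))
E
```

```text
time: 12.37
tool_pos: [0.5507, -0.0193, 0.247]
tool_rot: [3.131, 0.001, 1.359]
contact_force: [-8.4, 0.9, 27.0]
opening: 0.0139
12.5667 [ 0.55062643 -0.0192202   0.24706757] [3.13122810e+00 8.06818298e-04 1.35900907e+00] [-4.6467419   0.91124922 15.64563823] 0.013563528601695954
12.6167 [ 0.55061625 -0.01921137  0.2470761 ] [3.13123924e+00 8.51192159e-04 1.35909724e+00] [-6.14896013  0.10853244 15.46810699] 0.01391454286354559
12.6667 [ 0.55060863 -0.01924195  0.24706319] [3.13124915e+00 8.14994092e-04 1.35896162e+00] [-5.81720401  1.59296256 15.47046051] 0.013831873778769266
12.7167 [ 0.55063651 -0.01922829  0.24705971] [3.13123285e+00 8.27360810e-04 1.35903020e+00] [-6.03091229  0.34381876 16.24297578] 0.01352395126640319
```

View pics/c5.png

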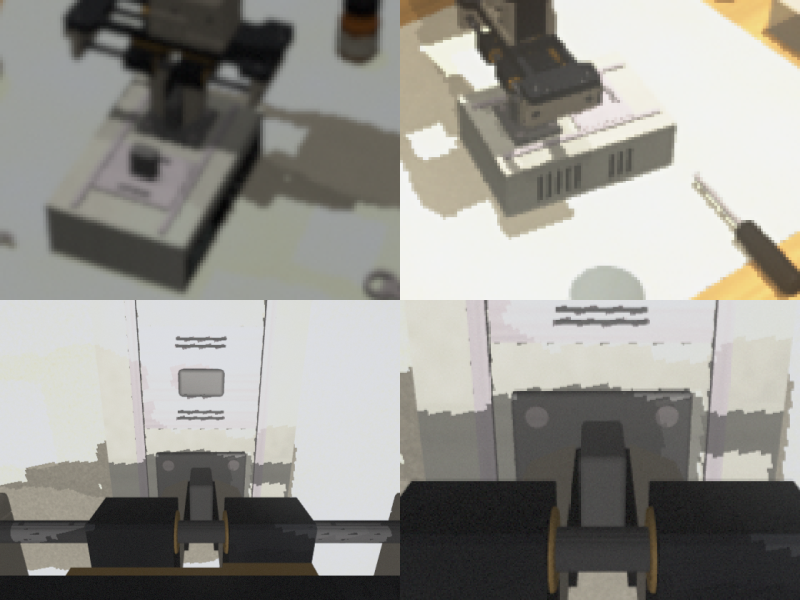

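The flange is flush on the deck, with a steady 15.5 N of push. I'll check the shutter grip once more, at (178–224, 70–97) in the wrist panel, and hand in.

```bash
python3 - <<'E'
from h import *
g=np.mean([ray2plane('w5',u*1.4,v*1.4,.093)[:2] for u,v in [(178,71),(224,71),(224,97),(178,97)]],0)
d=np.linalg.norm(g-np.array([.5517,-.0199])); print(g,d)
s=robot.observe(); print(s['contact_force'],s['tool_pos'])
if d>.071: robot.hand_in(); print('handed in')
E
```

```text
[0.56706036 0.05316653] 0.07466364058106634
[-6.03091229  0.34381876 16.24297578] [ 0.55063651 -0.01922829  0.24705971]
the job is handed in; nothing more can be done
handed in
```

I slid the shutter open to its end stop, put the grey cartridge in the bay and pressed it past its catches. I handed in at about 12.7 s with the gripper still pressing; no verdict is reported.

- **Shutter:** the last picture puts its grip 74.7 mm from the bay centre, against 75 mm for fully open.
- **Click:** the push peaked at about 13 N, fell off, and then rose again at the deck. The cartridge is about 1 mm off the measured bay centre and tilted about 0.01 rad at most.
- **Final press:** the flange looks flush on the deck. The push holds steady at about 15–16 N, of which I reckon about 12 N goes to the sprung seat. That split is an estimate, because the seat force cannot be read directly.
- **Overshoot:** one press step briefly reached 46 N at the deck, below the 70 N limit, and I eased it at once. A small sideways load of about 6 N remains on the cartridge.
- **Other items:** I saw no contact with anything else on the bench, but I did not measure the bystanders' positions again at the end.

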